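# Rock a seized heating block out of a dry-block heater

### The job

The block with the four large holes has seized in its well in the dry-block heater on the bench. Take it by its T-handle and rock it plainly over to the left and to the right in turn, at least twice each way while it is still down in its well, working it upward until it is free; don't heave it straight up, or the heater comes off the bench with it. Then lift it just clear, level and a finger's breadth or two above its own well, and finish holding it there so that I can look at the contact springs; leave the other block seated and everything else where it stands.

Things in the scene. Friction and masses are not known exactly. Their poses are not given: they have to be found in the camera images.
- large_bore_block: aluminium heating block with four 22 mm bores in its top: 80 (x) x 60 (y) x 50 mm tall, 0.45 kg, black T-handle on a rod from the middle of its top. Origin: centre of the underside; z up, axes as the heater's. Starts fully down in either well, gripped on its y faces. Straight up it takes about 36 N, more than the heater's weight; leaning it about one lower edge takes 10 to 15 N at the handle
- small_bore_block: the other heating block, same size, handle and axes, but with twelve 10 mm bores. It sits in the other well, held the same way, and stays there
- large_bore_block_handle (a point): centre of the large-bore block's T-bar: 52 mm long (x), 12 mm thick (y), 16 mm tall, on the block's axis 100 mm above its underside and 50 mm above its top face. The other block's T-bar is parallel to it, 90 mm away and level with it when both are seated
- heater: white dry-block heater, 180 (x) x 192 (y) mm, deck 66 mm above the bench, sloping control panel toward -x; stands loose on four rubber feet, 2.6 kg. Origin: centre of the underside, at bench level; x from front panel to back, y to its left, z up
- well_left (a point): middle of the floor of the left (+y) well, axes as the heater's, at (20, 45, 34) mm in its frame. Well 82 (x) x 64 (y) mm, 32 deep: play 1 mm at each x face, 2 mm at each y face, so a seated block can lean 0.12 rad to a side (y); 0.1 rad raises one lower edge 6 mm. A lean counts from 0.05 rad, with the block's underside less than 26 mm above this floor
- well_right (a point): middle of the floor of the right (-y) well, at (20, -45, 34) mm in the heater's frame; same size. In both wells a sprung bar in each y wall presses on the block 10 mm above the floor: about 18 N slides that side of the block, up or down, and it stays where it is left; a side is free once its lower edge is over 10 mm up
- amber_vial: small brown sample vial with black cap, 21 mm diameter x 49 mm, standing on the bench right of the heater; origin at its underside. Leave alone
- clear_vial: small clear sample vial with white cap, 21 mm diameter x 49 mm, standing near the brown one; origin at its underside. Leave alone
- blue_cap_bottle: small white bottle with blue cap, 56 mm diameter x 101 mm, right of the heater; origin at its underside. Leave alone
- tweezers: steel tweezers, 134 mm long, lying on the bench between the robot and the heater; origin at the middle of the underside. Leave alone

How it is judged:
By the outcome, as a careful person would: the job done as asked, in the order asked, and still so for the second after the job is handed in, while the arm keeps its last pose, push and grip.
It also fails if it takes over 48 s, if anything falls off the work surface, if the arm or the gripper's body presses on something with over 40 N, if the wrist force passes 120 N, or if a joint passes its speed limit or range.

### The arm

A 7-joint arm with a two-finger parallel gripper is mounted at the origin on a cart in front of the work surface, level with it; the furniture and walls round the work are solid. World frame = base frame: x ahead of the robot, y to its left, z up, the work surface at z = 0. Lengths are in m, angles in rad, forces in N, time in s.
With the tool pointing down it reaches from about 0.35 to 0.9 m from the base axis. Payload 8.1 kg.
Tool frame: the origin (TCP) lies on the centre line of the jaws, within the pads' length; the fingertips stand 19 mm ahead of it and the grasp point (between the pads) is the TCP (arm.tip_reach is the distance from the TCP to the fingertips, in m); z points along the fingers, y is the line along which they close (so a half turn about z gives the same grasp; the last joint's range is limited). The gripper opens to 92 mm and grips with 3 to 60 N. Pads are 19 mm wide; open, the fingers measure 130 mm over their backs; the gripper's body (75 mm by 190 mm) begins 47 mm behind the grasp point.
Start: joints at [-1.24, 0.434, 0.025, 1.573, -0.012, 1.134, -0.075], TCP at [0.263, 0.567, 0.246] pointing down, gripper open.
Joint ranges: [-2.62, 2.62], [-0.44, 2.09], [-1.27, 1.32], [0.08, 2.57], [-1.32, 4.46], [0.12, 2], [-2.74, 2.74]. Speed limits (rad/s): [2.22, 2.22, 3.01, 3.01, 3.14, 3.14, 3.14].

### API

Orientations are given as a rotation vector (axis times angle).
In Python, from cell import arm gives the robot as it stands.
- The arm moves only by the tool arm_command, never from a script. Its argument "targets" is a list that holds one entry, the list of rows, each a list of 6 numbers: the shift along the tool's x, y, z in m, then the turn, a rotation vector about the tool's x, y, z in rad. A call has 1 to 10 rows; each row shifts and turns the commanded pose from where the row before left it, along the tool's axes as they then stand; what a row does not reach is not made up. A row lasts 1/8 s, in which the tool goes at most 62.5 mm and 10.7 degrees, less where a joint would pass 70% of its speed; a pose out of reach is approached as far as the arm can. A call with a gripper value outside its range is refused whole. "jaw" is the finger opening in m, from 0 to 0.0918, set as the call begins (left out, the last holds). The fingers move at their own pace and stop on an object; "newtons" is the grip in N (left out, the last holds). Time passes only in rows, so rows that do not move let the fingers close. It gives the time, the measured TCP pose, the force, the opening and the grip force at its end, in the units of the state.
- arm.observe(): the state, without advancing time (a new reading comes with each control period).
- arm.get_image(name): name is "scene" or "side" or "wrist"; returns a dict with "pixels" (384x512x3 uint8, red, green, blue), "z_map" (384x512 float32, m along the optical axis (not along the pixel's ray), 0 where there is no reading), "fx", "fy", "cx", "cy" (pixels), "xyz" and "rotation" of the camera in the world; the wrist camera has in their place "T_tool_cam" (4x4, takes a point from camera to tool coordinates, whose origin is the TCP and whose axes are the flange's). Camera axes: x right, y down, z forward; pixel columns grow to the right and rows downward; lengths in m; the calibration is good to about 2 mm. A picture is of the moment at which its call begins: read the wrist's pose just before it.
- arm.sign_off(): hands the job in; it is judged then, once.
The state is a dict: "clock": time; "joints": joint angles; "dq": joint speeds; "joint_efforts": joint torques, N m; "position": TCP position; "ee_rot": TCP orientation; "force": force on the tool from outside, world axes, zero at the start; "ft_torque": the same for the moment, N m; "width": opening from 0.0 (shut) to 1.0 (fully open); "gripper_force": force on a finger pad.
Only numpy, scipy, OpenCV 4.12 (cv2) and the standard library are available. Lean on these libraries where they do the work, as an engineer would, in place of code of your own. Each camera call takes 0.05 s, during which the arm holds its last target. There are 200 camera calls.

## Working session

There is one attempt and no reset: what is moved stays moved. The work goes in short steps, Python scripts to look and compute and a tool call to move; the robot and the scene stay as the last step left them, time stands still between calls to the robot, and variables do not carry over. Pictures are saved under pics/ and viewed, at most 10 in all, crops included, and the job is handed in when it is done.

Besides the shell and the picture viewer there is one more tool, called after "Request:" by a JSON object that holds its "fn" and its "kwargs". arm_command: Moves the arm, as the interface text tells. Its arguments: {"type":"object","properties":{"targets":{"type":"array","items":{"type":"array","items":{"type":"array","items":{"type":"number"}}}},"jaw":{"type":"number"},"newtons":{"type":"number"}},"required":["targets"]}

```bash
mkdir -p pics; ls; python3 - <<'E'
from cell import arm
import cv2,numpy as np
s=arm.observe();print({k:np.round(v,3).tolist() for k,v in s.items()})
np.set_printoptions(precision=4,suppress=True)
for n in("scene","side"):
    d=arm.get_image(n);cv2.imwrite(f"pics/{n}0.png",d["pixels"][:,:,::-1]);np.savez(f"{n}0.npz",**d)
    print(n,d["fx"],d["cx"],d["cy"],d["xyz"],d["rotation"])
E
```

```text
pics
{'clock': 0.0, 'joints': [-1.24, 0.435, 0.025, 1.574, -0.012, 1.134, -0.075], 'dq': [-0.001, 0.002, -0.001, 0.0, -0.0, 0.001, 0.001], 'joint_efforts': [-0.0, -66.786, 0.984, -31.445, -0.061, 0.043, 0.0], 'position': [0.263, 0.567, 0.245], 'ee_rot': [-0.676, -3.068, 0.002], 'force': [1.473, 1.186, 0.918], 'ft_torque': [-0.045, 0.022, 0.039], 'gripper_force': 0.0, 'width': 1.001}
scene 370.4188774877216 257.96197712481546 192.48670302916696 [-0.1433 -0.6679  0.6447] [-1.9506  1.1912 -0.5727]
side 494.82136634707945 259.02645866961467 185.9077973176524 [ 0.2926 -1.246   0.5593] [-2.0169  0.1684 -0.1432]
```

View pics/scene0.png

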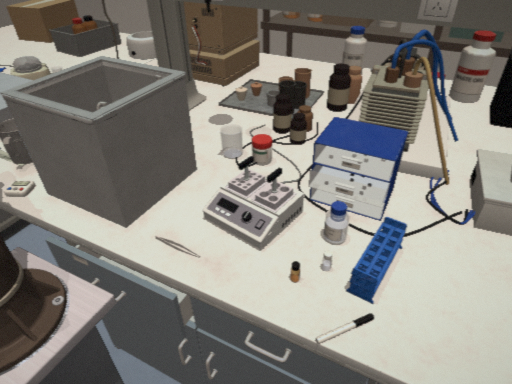

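View pics/side0.png

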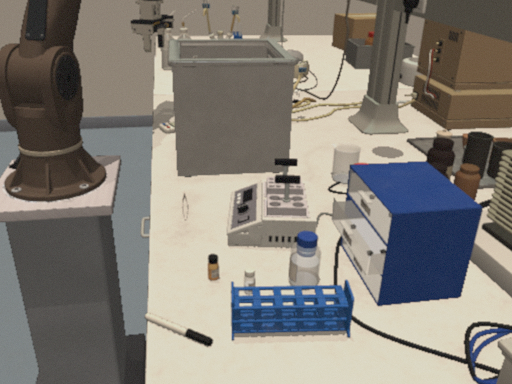

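Scene view: the heater is at about (255,205), with handles at about (245,162) and (274,175). A tall grey box stands at (115,135). I'll crop in on the heater and measure depth points.

```bash
cat > h.py <<'E'
import numpy as np,cv2
from scipy.spatial.transform import Rotation as R
np.set_printoptions(precision=4,suppress=True)
def pts(d):
    z=d["z_map"];v,u=np.mgrid[:z.shape[0],:z.shape[1]]
    p=np.stack([(u-d["cx"])/d["fx"]*z,(v-d["cy"])/d["fy"]*z,z],-1)
    P=p@R.from_rotvec(d["rotation"]).as_matrix().T+d["xyz"] if "rotation" in d else p
    P[z==0]=np.nan
    return P
E
python3 - <<'E'
from h import *
ims=[]
for n,(u0,u1,v0,v1) in dict(scene=(195,315,145,245),side=(220,340,150,250)).items():
    d=dict(np.load(f"{n}0.npz"));P=pts(d);im=d["pixels"]
    ims.append(cv2.resize(im[v0:v1,u0:u1,::-1],(400,333),interpolation=cv2.INTER_CUBIC))
    print(n,d["rotation"].shape)
    hsv=cv2.cvtColor(im,cv2.COLOR_RGB2HSV)
    m=np.zeros(im.shape[:2],bool);m[v0:v1,u0:u1]=1
    m&=(im.max(2)<60)&(P[...,2]>.115)&(P[...,2]<.155)
    k,l,st,c=cv2.connectedComponentsWithStats(m.astype(np.uint8))
    for i in range(1,k):
        if st[i,4]>15: q=P[l==i];print(c[i],st[i,4],np.nanmedian(q,0),np.nanmin(q,0),np.nanmax(q,0))
    # deck
    w=np.zeros_like(m);w[v0:v1,u0:u1]=1
    w&=abs(P[...,2]-.066)<.005
    q=P[w]; print("deck",len(q),cv2.minAreaRect((q[:,:2]*1000).astype(np.float32)))
    # bin rim
    if n=="scene":
        b=P[60:215,10:195].reshape(-1,3);b=b[b[:,2]>.05];print("bin",np.nanpercentile(b,[1,99],axis=0))
        print(P[208,115],P[175,195],P[70,185],P[115,125],P[100,15])
cv2.imwrite("pics/c.png",np.hstack(ims))
E
```

```text
scene (3,)
[245.7191 162.6517] 89 [ 0.5395 -0.2684  0.1382] [ 0.5181 -0.2753  0.1232] [ 0.5685 -0.258   0.1435]
[273.7865 175.1236] 89 [ 0.52   -0.356   0.1394] [ 0.4998 -0.3626  0.1223] [ 0.547  -0.3471  0.1438]
deck 1137 ((584.4354858398438, -275.18310546875), (333.1239929199219, 229.99465942382812), 52.25481414794922)
bin [[ 0.3042 -0.0554  0.054 ]
 [ 1.0158  1.0614  0.3155]]
[ 0.3099 -0.0272  0.0694] [ 0.5952 -0.0535 -0.0009] [1.0093 0.2663 0.1473] [ 0.3924 -0.0479  0.2853] [0.3051 0.1942 0.3093]
side (3,)
[285.1221 161.7481] 131 [ 0.5433 -0.2713  0.1342] [ 0.5209 -0.2781  0.1248] [ 0.5678 -0.264   0.1424]
[287.0938 178.9938] 160 [ 0.527  -0.3593  0.1343] [ 0.5045 -0.366   0.1264] [ 0.5507 -0.3525  0.1419]
deck 1361 ((588.2683715820312, -270.19561767578125), (301.725341796875, 472.93316650390625), 3.4624111652374268)
```

View pics/c.png

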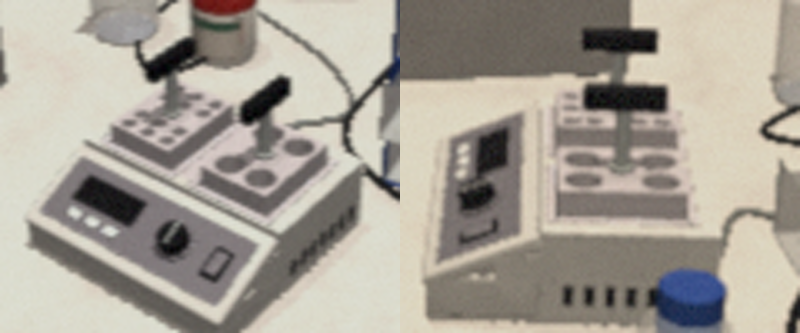

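Both views show the four-bore block in the right (-y) well, with its handle at about (0.525,-0.358,0.134). The twelve-bore block is in the left well. The grey box is 0.31 m tall and stands between the arm and the heater, so I'll go over it.

```bash
python3 - <<'E'
from h import *
from cell import arm
s=arm.observe();M=R.from_rotvec(s["ee_rot"]).as_matrix();print(M)
t=-.2
for sg in(1,-1):
    y=sg*np.array([-np.sin(t),np.cos(t),0]);z=np.array([0,0,-1.]);T=np.c_[np.cross(y,z),y,z]
    print(sg,R.from_matrix(M.T@T).as_rotvec())
p=np.array(s["position"])
for a,b in((p+[0,0,.2],[.45,.25,.45]),([.45,.25,.45],[.50,-.33,.45])): print(M.T@(np.array(b)-a))
d=dict(np.load("scene0.npz"));P=pts(d);q=P.reshape(-1,3);q=q[(q[:,2]>.28)&(q[:,2]<.33)&(q[:,0]<.75)&(q[:,0]>0.28)&(q[:,1]<.5)];print("rim",np.nanpercentile(q,[2,98],axis=0))
E
```

```text
[[-0.9073  0.4204 -0.0005]
 [ 0.4204  0.9073 -0.0013]
 [-0.0001 -0.0014 -1.    ]]
1 [-0.0014 -0.     -0.2339]
-1 [-0.0001  0.0021  2.9077]
[-0.3032 -0.2086 -0.0047]
[-0.2892 -0.5052  0.0007]
rim [[ 0.3027 -0.0564  0.281 ]
 [ 0.6064  0.2486  0.3158]]
```

Request:
{"fn": "arm_command", "kwargs": {"targets": [[[0, 0, -0.05, 0, 0, -0.0585], [0, 0, -0.05, 0, 0, -0.0585], [0, 0, -0.05, 0, 0, -0.0585], [0, 0, -0.05, 0, 0, -0.0585], [-0.041, -0.045, 0, 0, 0, 0], [-0.041, -0.045, 0, 0, 0, 0], [-0.041, -0.045, 0, 0, 0, 0], [-0.041, -0.045, 0, 0, 0, 0], [-0.041, -0.045, 0, 0, 0, 0], [-0.041, -0.045, 0, 0, 0, 0]]], "jaw": 0.08}}

```text
clock: 1.35
position: [0.4508, 0.2516, 0.4455]
ee_rot: [-0.313, -3.126, 0.0]
force: [0.6, 1.5, 0.8]
width: 0.872
gripper_force: 0.0
```

Request:
{"fn": "arm_command", "kwargs": {"targets": [[[-0.016, -0.056, 0, 0, 0, 0], [-0.016, -0.056, 0, 0, 0, 0], [-0.016, -0.056, 0, 0, 0, 0], [-0.016, -0.056, 0, 0, 0, 0], [-0.016, -0.056, 0, 0, 0, 0], [-0.016, -0.056, 0, 0, 0, 0], [-0.016, -0.056, 0, 0, 0, 0], [-0.016, -0.056, 0, 0, 0, 0], [-0.016, -0.056, 0, 0, 0, 0], [-0.016, -0.056, 0, 0, 0, 0]]]}}

```text
clock: 2.6
position: [0.4959, -0.3285, 0.4455]
ee_rot: [-0.312, -3.126, -0.001]
force: [0.5, 0.6, 0.7]
width: 0.874
gripper_force: 0.0
```

Request:
{"fn": "arm_command", "kwargs": {"targets": [[[-0.009, -0.006, 0.045, 0, 0, 0], [-0.009, -0.006, 0.045, 0, 0, 0], [-0.009, -0.006, 0.045, 0, 0, 0], [-0.008, -0.006, 0.045, 0, 0, 0], [0, 0, 0, 0, 0, 0]]], "jaw": 0.06}}

```text
clock: 3.22
position: [0.524, -0.3562, 0.2622]
ee_rot: [-0.313, -3.119, -0.004]
force: [0.5, 0.2, 0.2]
width: 0.655
gripper_force: 0.0
```

```bash
cat > look.py <<'E'
from h import *
from cell import arm
import sys
s=arm.observe();d=arm.get_image("wrist")
cv2.imwrite(f"pics/{sys.argv[1]}.png",d["pixels"][:,:,::-1])
P=pts(d);T=np.array(d["T_tool_cam"]);Pt=P@T[:3,:3].T+T[:3,3]
M=R.from_rotvec(s["ee_rot"]).as_matrix();W=Pt@M.T+s["position"]
print("pose",s["position"],s["ee_rot"],s["force"],s["ft_torque"])
m=(d["pixels"].max(2)<70)&(W[...,2]>.115)&(W[...,2]<.20)&(abs(W[...,1]+.32)<.12)&(abs(W[...,0]-.53)<.09)
k,l,st,c=cv2.connectedComponentsWithStats(m.astype(np.uint8))
for i in range(1,k):
    if st[i,4]>150:
        q=W[l==i];top=np.nanpercentile(q[:,2],80);q=q[q[:,2]>top-.004]
        r=cv2.minAreaRect((q[:,:2]*1000).astype(np.float32))
        print(c[i],st[i,4],"top",top,"rect mm",r,"tool",(np.append(np.array(r[0])/1000,top)-s["position"])@M)
# heater / block top planes
for z in(.066,.084):pass
np.savez(sys.argv[1]+".npz",W=W,pix=d["pixels"])
E
python3 look.py w1
```

```text
pose [ 0.524  -0.3562  0.2622] [-0.3132 -3.1192 -0.0042] [0.5305 0.224  0.2078] [-0.0239 -0.0287 -0.0292]
[374.5996 193.4137] 1049 top 0.14015690565426142 rect mm ((542.7196044921875, -265.36810302734375), (10.851774215698242, 50.11701583862305), 79.0188217163086) tool [-0.0012  0.0925  0.1222]
[266.9741 194.8461] 812 top 0.14030568109368646 rect mm ((525.2418212890625, -352.88531494140625), (11.139293670654297, 49.30791091918945), 79.6622543334961) tool [-0.0014  0.0032  0.1219]
```

View pics/w1.png

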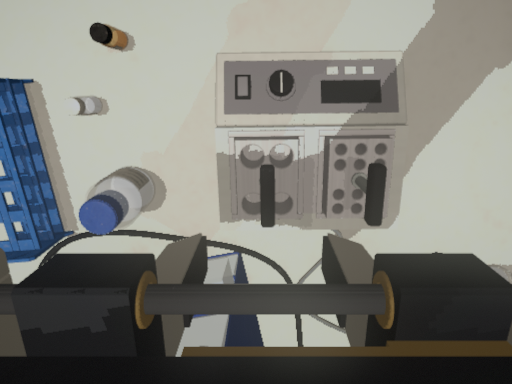

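Wrist view: the four-bore block's bar is at (267,195) and the twelve-bore block's bar is at (375,193). The target bar is offset (-1,+3) mm in the tool frame and 0.128 m below the TCP.

Request:
{"fn": "arm_command", "kwargs": {"targets": [[[-0.001, 0.003, 0.03, 0, 0, 0.01], [0, 0, 0.03, 0, 0, 0], [0, 0, 0.03, 0, 0, 0], [0, 0, 0.025, 0, 0, 0], [0, 0, 0.013, 0, 0, 0], [0, 0, 0, 0, 0, 0]]]}}

```text
clock: 4.03
position: [0.5274, -0.3548, 0.1386]
ee_rot: [0.329, 3.124, -0.0]
force: [0.4, -0.2, -0.4]
width: 0.654
gripper_force: 0.0
```

```bash
python3 look.py w2
```

```text
pose [ 0.5274 -0.3548  0.1386] [ 0.3285  3.1236 -0.0001] [ 0.4418 -0.156  -0.4336] [-0.0172  0.0201  0.023 ]
[335.0485 263.8515] 10187 top 0.19821098366778095 rect mm ((499.2253112792969, -333.0411376953125), (92.38993072509766, 8.28941535949707), 82.29713439941406) tool [ 0.032   0.0154 -0.0596]
[ 97.9809 264.616 ] 2357 top 0.1979804089279671 rect mm ((481.89349365234375, -391.37103271484375), (28.687856674194336, 2.9416561126708984), 75.08753204345703) tool [ 0.0368 -0.0453 -0.0594]
[  6.2931 289.6207] 174 top 0.19928722141725108 rect mm ((482.9300231933594, -415.19183349609375), (5.697567462921143, 2.973501205444336), 82.4654541015625) tool [ 0.0309 -0.0684 -0.0607]
[155.7116 336.6217] 690 top 0.19767051876032724 rect mm ((505.2334899902344, -381.6004333496094), (4.425698280334473, 20.691959381103516), 64.49080657958984) tool [ 0.0161 -0.0309 -0.059 ]
[373.5494 332.2593] 486 top 0.19700554580168375 rect mm ((516.76513671875, -319.4152526855469), (16.081382751464844, 3.150245189666748), 3.747342348098755) tool [ 0.0177  0.0324 -0.0584]
```

Request:
{"fn": "arm_command", "kwargs": {"targets": [[[0, 0, 0, 0, 0, 0], [0, 0, 0, 0, 0, 0], [0, 0, 0, 0, 0, 0], [0, 0, 0, 0, 0, 0], [0, 0, 0, 0, 0, 0], [0, 0, 0, 0, 0, 0]]], "jaw": 0.0, "newtons": 50}}

```text
clock: 4.82
position: [0.527, -0.3542, 0.1377]
ee_rot: [-0.328, -3.124, -0.001]
force: [-0.6, 2.2, 1.5]
width: 0.126
gripper_force: 50.0
```

Gripped: opening 11.6 mm, 50 N. First lean to the left.

Request:
{"fn": "arm_command", "kwargs": {"targets": [[[0, 0.0021, -0.0006, 0.02, 0, 0], [0, 0.0021, -0.0006, 0.02, 0, 0], [0, 0.0021, -0.0006, 0.02, 0, 0], [0, 0.0021, -0.0006, 0.02, 0, 0], [0, 0.001, -0.0003, 0.01, 0, 0], [0, 0, 0, 0, 0, 0]]], "newtons": 60}}

```text
clock: 5.58
position: [0.5284, -0.3463, 0.1399]
ee_rot: [-0.328, -3.111, 0.144]
force: [1.7, -7.9, -11.3]
width: 0.126
gripper_force: 59.9
```

```bash
cat > lean.py <<'E'
from h import *
from cell import arm
import sys
# heater frame estimate: block axis/well point from first grasp
t=-.188;ex=np.array([np.cos(t),np.sin(t),0]);ey=np.array([-np.sin(t),np.cos(t),0]);o=np.array([.527,-.3545,.034])
s=arm.observe();M=R.from_rotvec(s["ee_rot"]).as_matrix()
d=arm.get_image("wrist");P=pts(d);T=np.array(d["T_tool_cam"]);W=(P@T[:3,:3].T+T[:3,3])@M.T+s["position"]
H=np.stack([(W-o)@ex,(W-o)@ey,W[...,2]-.034],-1)
print("t",s["clock"],"tool lean left",np.arctan2(-M[:,2]@ey,-M[2,2]),"F",s["force"],"pose",s["position"],"grip",s["width"],s["gripper_force"])
h=(s["position"]-o)@ey
print("tcp offset y",h,"z",s["position"][2]-.034)
for nm,yc,xy in(("large",(s["position"]+.07*M[:,2]-o)@ey,0),("small",.09,0)):
    m=(abs(H[...,1]-yc)<.028)&(abs(H[...,0])<.038)&(H[...,2]>.043)&(H[...,2]<.095)
    q=H[m]
    if len(q)<100: print(nm,len(q));continue
    for _ in range(4):
        A=np.c_[q[:,0],q[:,1]-yc,np.ones(len(q))];c=np.linalg.lstsq(A,q[:,2],rcond=None)[0];r=q[:,2]-A@c
        q=q[r>-.004] if _<2 else q[abs(r)<.003]
    print(nm,len(q),"pitch",c[0],"lean left",-c[1],"top above floor",c[2],"rms",r.std())
# deck
m=(abs(H[...,1]-.045)<.006)&(abs(H[...,0])<.038);print("deck med",np.nanmedian(H[m][:,2]),m.sum())
if len(sys.argv)>1: cv2.imwrite(f"pics/{sys.argv[1]}.png",d["pixels"][:,:,::-1])
E
python3 lean.py w3
```

```text
t 5.575 tool lean left 0.09283601945450341 F [  1.7188  -7.9297 -11.3108] pose [ 0.5284 -0.3463  0.1399] grip 0.12568842775910746 59.93492066860199
tcp offset y 0.00829805341221312 z 0.10590508669595616
large 595 pitch 0.13446143194932092 lean left -0.9390889253921153 top above floor 0.07510089802818165 rms 0.0016284263948706118
small 955 pitch 0.569708330904434 lean left -0.07043107124896505 top above floor 0.06634796336606283 rms 0.0016765907032374986
deck med 0.1710124466619915 8185
```

View pics/w3.png

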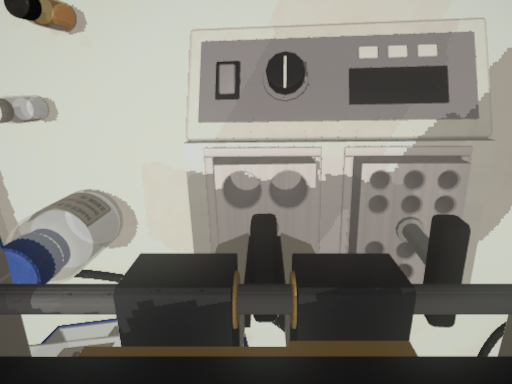

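Wrist view: the gripped bar is at (265,270) and the front of the block's top spans u 212-318, v 165-240. The small block's top is at u 365-465. My plane mask was polluted by other surfaces, so I'll fit those pixel regions instead.

```bash
python3 - <<'E'
s=open("lean.py").read()
a=s.index("for nm,yc");b=s.index("# deck")
new='''for nm,(u0,u1,v0,v1) in dict(large=(218,312,168,245),small=(362,462,168,215)).items():
    q=H[v0:v1,u0:u1].reshape(-1,3);q=q[~np.isnan(q[:,2])];q=q[abs(q[:,2]-np.median(q[:,2]))<.015];n0=len(q)
    for k in range(8):
        mu=q.mean(0);A=np.c_[q[:,:2]-mu[:2],np.ones(len(q))];c=np.linalg.lstsq(A,q[:,2],rcond=None)[0];r=q[:,2]-A@c
        if k<7:q=q[(r>-max(.0025,1.0*r.std()))&(r<.004)]
    print(nm,n0,len(q),"pitch",c[0],"lean left",-c[1],"at",mu,"rms",r.std())
'''
s=s[:a]+new+(s[s.index("if len(sys"):])
open("lean.py","w").write(s)
E
python3 lean.py
```

```text
t 5.625 tool lean left 0.09266226955617456 F [ 0.815  -9.0004 -9.986 ] pose [ 0.5283 -0.3464  0.1398] grip 0.1238154598313602 59.93619203567505
tcp offset y 0.0082477818508424 z 0.10584492524426212
large 4449 3893 pitch 0.0006410923435307555 lean left 0.07798009460826064 at [-0.0141  0.0045  0.0502] rms 0.0006773134337220489
small 4230 3131 pitch -0.016089017999219968 lean left 0.007569296628425685 at [-0.024   0.0902  0.0477] rms 0.0007512731905618144
```

Request:
{"fn": "arm_command", "kwargs": {"targets": [[[0, -0.0021, -0.0006, -0.02, 0, 0], [0, -0.0021, -0.0006, -0.02, 0, 0], [0, -0.0021, -0.0006, -0.02, 0, 0], [0, -0.0021, -0.0006, -0.02, 0, 0], [0, -0.0021, -0.0006, -0.02, 0, 0], [0, -0.0021, -0.0006, -0.02, 0, 0], [0, -0.0021, -0.0006, -0.02, 0, 0], [0, -0.0021, -0.0006, -0.02, 0, 0], [0, -0.0021, -0.0006, -0.02, 0, 0], [0, -0.0015, -0.0004, -0.015, 0, 0]]]}}

```text
clock: 6.92
position: [0.5238, -0.3656, 0.1456]
ee_rot: [0.329, 3.11, 0.166]
force: [-2.1, 1.6, -15.3]
width: 0.12
gripper_force: 59.9
```

```bash
python3 lean.py
```

```text
t 6.925 tool lean left -0.10619880784826886 F [ -2.0924   1.6185 -15.3049] pose [ 0.5238 -0.3656  0.1456] grip 0.12041718836985878 59.90539491176605
tcp offset y -0.01151143884674793 z 0.11161166456810964
large 4468 3910 pitch -0.0007924829711332504 lean left -0.11052112373318437 at [-0.0146 -0.0044  0.0561] rms 0.0006776742038690387
small 3889 2916 pitch 0.015679456553815644 lean left 0.003335109386223423 at [-0.0167  0.0892  0.0478] rms 0.0008154473673015032
```

Request:
{"fn": "arm_command", "kwargs": {"targets": [[[0, 0.0021, -0.0006, 0.02, 0, 0], [0, 0.0021, -0.0006, 0.02, 0, 0], [0, 0.0021, -0.0006, 0.02, 0, 0], [0, 0.0021, -0.0006, 0.02, 0, 0], [0, 0.0021, -0.0006, 0.02, 0, 0], [0, 0.0021, -0.0006, 0.02, 0, 0], [0, 0.0021, -0.0006, 0.02, 0, 0], [0, 0.0021, -0.0006, 0.02, 0, 0], [0, 0.0021, -0.0006, 0.02, 0, 0], [0, 0.0021, -0.0006, 0.02, 0, 0]]]}}

```text
clock: 8.22
position: [0.5296, -0.3462, 0.154]
ee_rot: [-0.329, -3.113, 0.153]
force: [-4.3, -0.3, 3.5]
width: 0.124
gripper_force: 60.0
```

```bash
python3 lean.py
```

```text
t 8.225 tool lean left 0.09807035084101484 F [-4.2624 -0.3236  3.4745] pose [ 0.5296 -0.3462  0.154 ] grip 0.12367340773828628 59.96535658836365
tcp offset y 0.008633809846920273 z 0.12004884304917995
large 4472 3896 pitch -0.012063623072327662 lean left 0.08851596865753503 at [-0.0123  0.0046  0.0646] rms 0.0006594881257589863
small 3561 2664 pitch 0.001657767322779194 lean left 0.0014567762922456872 at [-0.0188  0.0921  0.0478] rms 0.0007448194466522241
```

Request:
{"fn": "arm_command", "kwargs": {"targets": [[[0, -0.0021, -0.0003, -0.02, 0, 0], [0, -0.0021, -0.0003, -0.02, 0, 0], [0, -0.0021, -0.0003, -0.02, 0, 0], [0, -0.0021, -0.0003, -0.02, 0, 0], [0, -0.0021, -0.0003, -0.02, 0, 0], [0, -0.0021, -0.0003, -0.02, 0, 0], [0, -0.0021, -0.0003, -0.02, 0, 0], [0, -0.0021, -0.0003, -0.02, 0, 0], [0, -0.0021, -0.0003, -0.02, 0, 0], [0, 0, 0, 0, 0, 0]]]}}

```text
clock: 9.52
position: [0.5249, -0.3644, 0.1553]
ee_rot: [0.33, 3.112, 0.132]
force: [-1.5, -0.3, -4.8]
width: 0.126
gripper_force: 60.0
```

```bash
python3 lean.py
```

```text
t 9.525 tool lean left -0.08474249583226034 F [-1.4811 -0.2612 -4.8211] pose [ 0.5249 -0.3644  0.1553] grip 0.12614511326062083 59.96816396713257
tcp offset y -0.010094628353700156 z 0.12131634586501328
large 4473 3916 pitch -1.2270499717049549e-05 lean left -0.09012192513356854 at [-0.0136 -0.0043  0.0656] rms 0.0006809752707535572
small 3402 2610 pitch 0.017734501331525508 lean left 0.003496069626508496 at [-0.0144  0.0899  0.0479] rms 0.0009366817945650476
```

Request:
{"fn": "arm_command", "kwargs": {"targets": [[[0, 0.0023, 0, 0.022, 0, 0], [0, 0.0023, 0, 0.022, 0, 0], [0, 0.0023, 0, 0.022, 0, 0], [0, 0.0023, 0, 0.021, 0, 0], [0, 0, 0, 0, 0, 0]]]}}

```text
clock: 10.2
position: [0.5273, -0.3536, 0.1557]
ee_rot: [-0.327, -3.124, 0.004]
force: [-1.4, -0.3, -6.0]
width: 0.128
gripper_force: 60.0
```

```bash
python3 lean.py
```

```text
t 10.2 tool lean left 0.002581545547453209 F [-1.3607 -0.2985 -6.0362] pose [ 0.5273 -0.3536  0.1557] grip 0.12785227277672737 59.96206283569336
tcp offset y 0.0009638586540486318 z 0.12169824920505615
large 4446 3913 pitch -0.0030221539830855766 lean left -0.0008745695117939292 at [-0.0133  0.0022  0.0658] rms 0.0006793408877336733
small 3315 2415 pitch 0.015997412153097107 lean left 0.0012359189411322489 at [-0.0169  0.0917  0.0479] rms 0.0008347377936321684
```

Level and free (about 5 N, which is its weight), with the underside about 17 mm up. Now a slow straight lift of 41 mm.

Request:
{"fn": "arm_command", "kwargs": {"targets": [[[0, 0, -0.004, 0, 0, 0], [0, 0, -0.005, 0, 0, 0], [0, 0, -0.005, 0, 0, 0], [0, 0, -0.005, 0, 0, 0], [0, 0, -0.006, 0, 0, 0], [0, 0, -0.006, 0, 0, 0], [0, 0, -0.006, 0, 0, 0], [0, 0, -0.004, 0, 0, 0], [0, 0, 0, 0, 0, 0], [0, 0, 0, 0, 0, 0]]]}}

```text
clock: 11.5
position: [0.5269, -0.3542, 0.1965]
ee_rot: [-0.329, -3.124, 0.003]
force: [-1.5, -0.4, -4.6]
width: 0.123
gripper_force: 60.0
```

```bash
python3 lean.py; python3 - <<'E'
from h import *
from cell import arm
d=arm.get_image("side");im=d["pixels"][:,:,::-1]
e=arm.get_image("scene");ie=e["pixels"][:,:,::-1]
cv2.imwrite("pics/f.png",np.hstack([cv2.resize(im[120:270,200:350],(400,400)),cv2.resize(ie[130:250,190:310],(400,400))]))
a=dict(np.load("side0.npz"));D=np.abs(a["pixels"].astype(int)-d["pixels"]).max(2)>60
print(D[200:,:].sum(),D[200:,225:325].sum())
E
```

```text
t 11.5 tool lean left 0.001860524534630776 F [-1.4792 -0.4437 -4.584 ] pose [ 0.5269 -0.3542  0.1965] grip 0.12321012361101916 59.96910274028778
tcp offset y 0.00029650560942710093 z 0.162486111258792
large 4445 3916 pitch -0.002231522087070588 lean left -0.004594994636886204 at [-0.0137  0.0014  0.1066] rms 0.0006665604638625023
small 1494 879 pitch -0.0020206759612996007 lean left 0.02815246781624694 at [-0.0087  0.0892  0.0481] rms 0.001013591727952131
401 401
```

View pics/f.png

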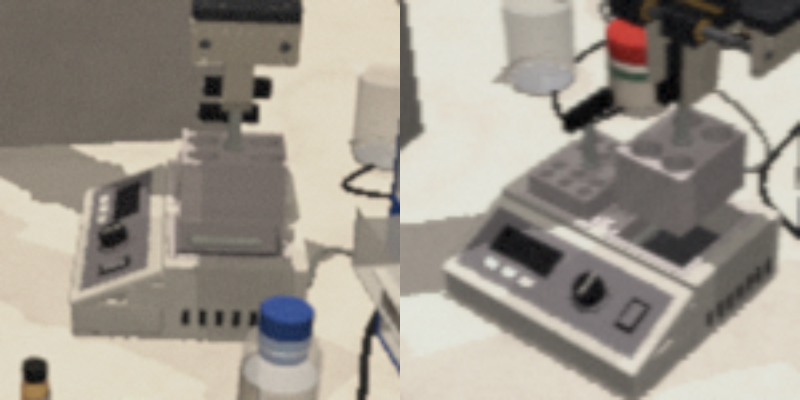

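The block hangs level about 25 mm above its open well. The heater is on the bench and the small block is still seated.

```bash
python3 -c "
from cell import arm
print(arm.sign_off())"
```

```text
the job is handed in; nothing more can be done
None
```

The four-bore block was rocked left and right twice each (about 0.08–0.11 rad), came free, and is now held level about 25 mm above its well; the heater is still on the bench, the other block is seated, and the job is handed in.

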